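# Pop and swing open the lid of a bench photometer

### The arm

A 6-joint arm with a two-finger parallel gripper is mounted at the origin on a cart in front of the work surface, level with it; the furniture and walls round the work are solid. World frame = base frame: x ahead of the robot, y to its left, z up, the work surface at z = 0. Lengths are in m, angles in degrees, forces in N, time in s.
With the tool pointing down it reaches from about 0.3 to 0.75 m from the base axis. Payload 8.5 kg.
Tool frame: the origin (TCP) lies on the centre line of the jaws, within the pads' length; the fingertips stand 17 mm ahead of it and the grasp point (between the pads) lies 2 mm behind it (env.tip_extent is the distance from the TCP to the fingertips, in m); z points along the fingers, y is the direction in which the jaws open and shut (so a half turn about z gives the same grasp; the last joint's range is limited). The gripper opens to 85 mm and grips with 20 to 120 N. Pads are 22 mm wide; open, the fingers measure 114 mm over their backs; the gripper's body (76 mm by 85 mm) begins 54 mm behind the grasp point. The pads swing forward as they close: fully open they stand 13 mm farther back than shut.
Start: joints at [-78.341, 21.807, 74.336, -0, 83.858, -12.336], TCP at [0.224, -0.502, 0.248] pointing down, gripper open.
Joint ranges: [-178.18, 178.18], [-50.72, 133.34], [12.68, 142.11], [-81.47, 261.47], [9.98, 163.14], [-165.26, 165.26]. Speed limits (degrees/s): [136.94, 136.94, 180, 180, 180, 180].

### API

Orientations are given as a 3x3 rotation matrix whose columns are the frame's x, y, z axes.
In Python, from rig import telemetry, get_image, camera_params, close_job, env gives the robot as it stands.
- The arm moves only by the tool apply_moves, never from a script. Its argument "motion" is a list of rows, each an object of numbers: "tx", "ty", "tz": the shift along the tool's x, y, z in cm; "turn": the turn about the tool's z in degrees; "jaw": the gripper's target within -1 to 1 (fully open at 1, half-way at 0, shut at -1). In form: [{"tx": .., "ty": .., "tz": .., "turn": .., "jaw": ..}, ...]. A call has 1 to 5 rows; each row is the pose to reach, as a shift and turn from the pose measured when the call began, along the tool's axes at that moment; what a row does not reach only later rows make up. A row lasts 1/12 s, in which the tool goes at most 41.7 mm and 7.16 degrees, less where a joint would pass 70% of its speed; a pose out of reach is approached as far as the arm can. A call with a gripper value outside its range is refused whole. The fingers move at their own pace and stop on an object; "squeeze" is the grip in N (left out, the last holds). Time passes only in rows, so rows that repeat a pose let the fingers close. It gives the time, the measured TCP pose, the force and the opening at its end, in the units of the state.
- telemetry.observe(): the state, without advancing time (a new reading comes with each control period).
- get_image(name): name is "scene" or "side" or "wrist"; returns (picture, depth): 420x560x3 uint8, red, green, blue; 420x560 float32, m along the optical axis (not along the pixel's ray), 0 where there is no reading.
- camera_params(name): a dict with "fx", "fy", "cx", "cy" (pixels), "D" ([k1, k2, p1, p2, k3] as OpenCV has them; the pictures are not rectified), "rvec" (rotation vector, rad) and "tvec" (3), from world to camera coordinates, as OpenCV has them. Camera axes: x right, y down, z forward; pixel columns grow to the right and rows downward; lengths in m; the calibration is good to about 2 mm. A picture is of the moment at which its call begins: read the wrist's pose just before it. camera_params takes no time and is no camera call; for the wrist camera it gives the pose at the moment of the call.
- close_job(): hands the job in, once; it reports no verdict.
The state is a dict: "time_s": time; "q": joint angles; "qvel": joint speeds; "joint_efforts": joint torques, N m; "position": TCP position; "tool_rot": TCP orientation; "ft_force": force on the tool from outside, world axes, zero at the start; "wrist_torque": the same for the moment, N m; "grip_width": finger opening in m.
Only numpy, scipy, OpenCV 4.12 (cv2) and the standard library are available. Lean on these libraries where they do the work, as an engineer would, in place of code of your own. Each camera call takes 0.05 s, during which the arm holds its last target. There are 200 camera calls.

### The job

Open the small bench photometer so that its cuvette can be reached: press the wide release tab at its front with a fingertip so that the lid springs up a little by itself, then push the lid up and over with the fingers until it rests fully open, and move clear of it. Do not pinch the lid, do not press the round power key beside the tab, and leave the tub and the bottles around the photometer where they stand.

Things in the scene. Friction and masses are not known exactly. Their poses are not given: they have to be found in the camera images.
- analyser: the bench photometer, a white box fixed to the worktop, 220 x 130 mm (its x by y). Origin on the worktop, under the box; its own -x is its front (towards the robot), z up. Front deck x = -115 to -45 mm, 46 mm high; rear block x = -45 to +105 mm, 77 mm high, with the cuvette well under the lid.
- tab_pad (a point): grey pressing pad of the release tab, 28 x 32 mm (x by y), ridged, level, on the middle of the front deck; middle of its top face (this point), 68 mm above the worktop and 90 mm in front of the photometer's origin. It goes down against a spring (about 2 N at first, 5.5 N at the bottom). Same axes as the photometer.
- release_tab (a joint): turn of the release tab about an axle 35 mm behind the pad's middle: 0 at rest, 0.22 rad fully pressed (pad 7.7 mm down). At about 0.12 rad (pad 4 to 4.5 mm down) its 16 mm wide hook, between pad and lid, top 91 mm above the worktop, tips forward and frees the lid, which cannot be opened before. It springs back when let go.
- lid (a joint): angle of the lid: 0 shut, 1.9 rad fully open (stop). Once freed, two damped spring pins lift it within about 0.7 s to about 0.42 rad, where it rests. Above that it swings freely: let go before about 1.7 rad it may fall back; beyond, it falls to the stop by its weight and stays. About 70 g, pushed with under 2 N.
- lid_edge (a point): middle of the front edge of the lid's white inner plate (109 x 96 x 6 mm: underside and front edge, the side to push), 115 mm from the hinge, 81 mm above the worktop when shut, about 128 mm sprung up. A nose 24 mm wide juts 12 mm further. Above the plate a grey outer shell, 112 x 100 x 10 mm; fingers on both at once, over 1 N each, count as pinching.
- lid_hinge (a point): middle of the lid's hinge axis, 82 mm above the worktop and 78 mm behind the photometer's origin; the axis runs along the photometer's y. The lid's front edge swings up and back about it.
- power_key (a joint): travel of the round power key, 16 mm across, on the front deck 47 mm to the +y side of the pad's middle, 18 mm lower than the pad's top: 0 at rest, 0.0025 m pressed. Not to be pressed.
- specimen_tub: specimen tub with a white screw lid, 60 mm across, 68 mm high, loose, beside the photometer; origin under its middle. Leave alone.
- reagent_white: white reagent bottle, 34 mm across, 82 mm high, loose, beside the photometer; origin under its middle. Leave alone.
- reagent_brown: brown reagent bottle with a grey cap, 34 mm across, 82 mm high, loose, beside the photometer; origin under its middle. Leave alone.

How it is judged:
By the outcome, as a careful person would: the job done as asked, in the order asked, and still so for the second after the job is handed in, with the robot touching nothing.
It also fails if it takes over 42 s, if anything falls off the work surface, if the arm or the gripper's body presses on something with over 40 N, if the wrist force passes 120 N, or if a joint passes its speed limit or range.

## Working session

There is one attempt and no reset: what is moved stays moved. The work goes in short steps, Python scripts to look and compute and a tool call to move; the robot and the scene stay as the last step left them, time stands still between calls to the robot, and variables do not carry over. Pictures are saved under pics/ and viewed, about 8 in all and at most 12, crops included, and the job is handed in when it is done.

Besides the shell and the picture viewer there is one more tool, called in YAML: its name, and indented under it one key for each argument. apply_moves: Moves the arm, as the interface text tells. Its arguments: {"type":"object","properties":{"motion":{"type":"array"},"squeeze":{"type":"number"}},"required":["motion"]}

```bash
mkdir -p pics; cat > h.py <<'E'
import numpy as np, cv2
from rig import telemetry, get_image, camera_params, close_job, env
def save(n,im): cv2.imwrite('pics/'+n,cv2.cvtColor(im,cv2.COLOR_RGB2BGR))
def cam(n):
    c=camera_params(n);K=np.array([[c['fx'],0,c['cx']],[0,c['fy'],c['cy']],[0,0,1.]])
    R=cv2.Rodrigues(np.array(c['rvec'],float))[0];return K,np.array(c['D'],float),R,np.array(c['tvec'],float).ravel()
def ray(C,uv):
    K,D,R,t=C;p=cv2.undistortPoints(np.array(uv,float).reshape(-1,1,2),K,D).reshape(-1,2)
    d=np.c_[p,np.ones(len(p))]@R;return -R.T@t,d
def onplane(C,uv,z):
    o,d=ray(C,uv);return o+d*((z-o[2])/d[:,2])[:,None]
def cloud(C,dep):
    h,w=dep.shape;u,v=np.meshgrid(np.arange(w),np.arange(h))
    o,d=ray(C,np.stack([u,v],-1).reshape(-1,2));return (o+d*dep.reshape(-1,1)).reshape(h,w,3)
def proj(C,P):
    return cv2.projectPoints(np.array(P,float).reshape(-1,3),cv2.Rodrigues(C[2])[0],C[3],C[0],C[1])[0].reshape(-1,2)
E
python3 - <<'E'
from h import *
s=telemetry.observe();print(s['time_s'],s['position'],np.round(s['tool_rot'],3),s['ft_force'],s['grip_width'],env.tip_extent)
ims=[]
for n in('scene','side'):
    im,d=get_image(n);C=cam(n);np.savez('/tmp/'+n,im=im,d=d);ims.append(im);print(n,-C[2].T@C[3],(d>0).mean())
    save(n+'0.png',im)
E
```

```text
0.0 [ 0.22360896 -0.50217609  0.24769987] [[ 0.914  0.407 -0.   ]
 [ 0.407 -0.914  0.001]
 [ 0.    -0.001 -1.   ]] [ 1.16152669  0.1566358  -0.04479915] 0.08525956689238348 0.017
scene [0.0582786  0.81442161 0.74300604] 0.9862585034013606
side [0.46537059 0.76473808 0.5428572 ] 0.9960459183673469
```

View pics/scene0.png

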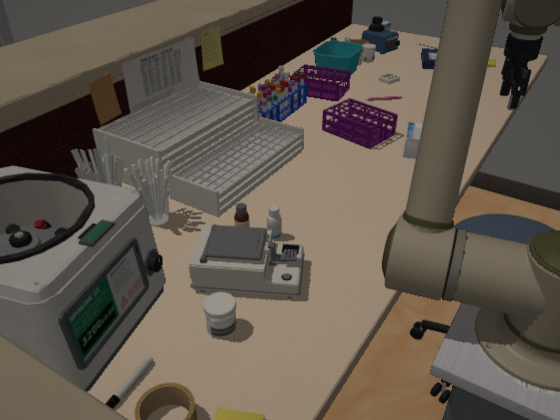

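View pics/side0.png

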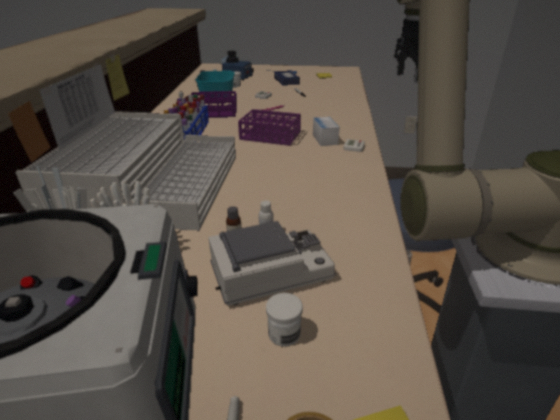

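The scene view shows the photometer at about (250,260): lid at (235,243), tab (290,252), power key (287,277), tub (220,315), bottles (242,218) and (275,220). Next I measure it from the depth data.

```bash
python3 - <<'E'
from h import *
for n,seed in(('scene',(235,265)),('side',(262,280))):
    f=np.load(f'/tmp/{n}.npz');C=cam(n);P=cloud(C,f['d']);im=f['im']
    print(n,'seed',P[seed[1],seed[0]])
    m=((P[...,2]>.025)&(P[...,2]<.13)&(f['d']>0)).astype(np.uint8)
    c0=P[seed[1],seed[0]][:2]
    m&=(np.linalg.norm(P[...,:2]-c0,axis=2)<.3).astype(np.uint8)
    k,l,st,cc=cv2.connectedComponentsWithStats(m,connectivity=4)
    for i in range(1,k):
        if st[i,4]<60: continue
        Q=P[l==i];r=cv2.minAreaRect(Q[:,:2].astype(np.float32));print(i,st[i],np.round(r[0],4),np.round(r[1],4),round(r[2],1),'zmax',np.percentile(Q[:,2],98).round(3))
    # lid shell: dark grey pixels z>.08
    hsv=cv2.cvtColor(im,cv2.COLOR_RGB2HSV)
    L=((P[...,2]>.08)&(P[...,2]<.115)&(hsv[...,2]<120)&(np.linalg.norm(P[...,:2]-c0,axis=2)<.15)).astype(np.uint8)
    k,l,st,cc=cv2.connectedComponentsWithStats(L)
    i=1+st[1:,4].argmax();Q=P[l==i];r=cv2.minAreaRect(Q[:,:2].astype(np.float32));print('lid',st[i],np.round(r[0],4),np.round(r[1],4),round(r[2],1),np.median(Q[:,2]).round(4))
    for i in range(1,k):
        if st[i,4]>15: print('dark',st[i],P[l==i].mean(0).round(4))
x=np.load('/tmp/scene.npz')['im'][200:340,180:320];save('crop.png',cv2.resize(x,None,fx=4,fy=4,interpolation=cv2.INTER_CUBIC))
E
```

```text
scene seed [0.54696028 0.20267575 0.07697951]
7 [207 188  18  21 271] [0.7529 0.0018] [0.0417 0.0225] 45.0 zmax 0.075
15 [ 189  202  115   90 6760] [0.5761 0.1042] [0.2207 0.2277] 26.5 zmax 0.097
17 [  86  241   80  128 3915] [0.6427 0.3764] [0.0295 0.2463] 16.7 zmax 0.128
18 [382 260  10  28 119] [0.2721 0.1092] [0.0131 0.0456] 34.5 zmax 0.129
20 [ 203  292   34   39 1056] [0.5152 0.2945] [0.0588 0.0601] 72.9 zmax 0.071
22 [145 383  51  30 618] [0.4683 0.4728] [0.0843 0.0324] 16.3 zmax 0.049
lid [ 200  224   76   39 2095] [0.5716 0.1509] [0.1417 0.1179] 26.1 0.0944
dark [ 200  224   76   39 2095] [0.5731 0.1616 0.093 ]
dark [155 255   8  17  92] [0.6555 0.297  0.1008]
side seed [0.56133766 0.2193014  0.05164386]
4 [ 208  200  127  100 7262] [0.5792 0.1065] [0.228  0.2244] 26.3 zmax 0.097
5 [183 202  19  21 310] [0.7525 0.003 ] [0.0402 0.0215] 40.8 zmax 0.076
11 [ 171  267   28  153 2289] [0.6366 0.3922] [0.0204 0.2455] 14.5 zmax 0.128
14 [ 266  293   37   45 1383] [0.5134 0.2964] [0.0586 0.0594] 4.8 zmax 0.072
15 [287 412  45   8 258] [0.4647 0.4615] [0.0554 0.0105] 6.5 zmax 0.051
lid [ 219  221   79   52 2454] [0.5712 0.1515] [0.1417 0.1181] 26.3 0.0957
dark [ 219  221   79   52 2454] [0.5768 0.1656 0.0938]
dark [187 279  11  35 164] [0.6548 0.3155 0.1038]
```

View pics/crop.png

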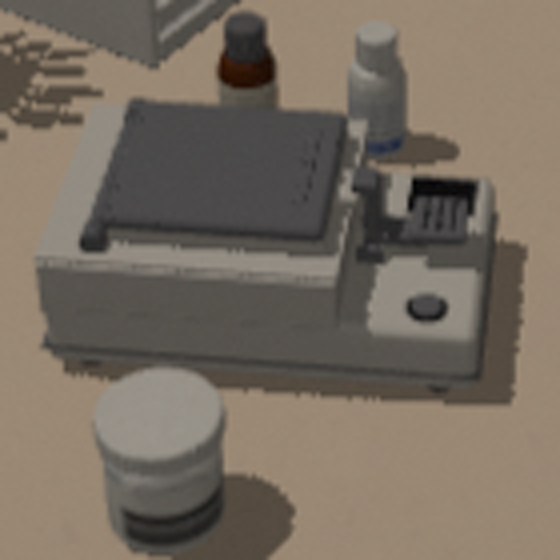

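The crop shows the shell, the hook left of the pad (pad at about crop (440,215)), and the round key at crop (428,307). Both views agree on a yaw of about 26°. Now I refine this with edges in the local frame.

```bash
python3 - <<'E'
from h import *
o=np.array([.565,.148])
C=cam('scene')
print('key',onplane(C,[[180+428/4,200+306/4]],.05),'pad',onplane(C,[[180+440/4,200+213/4]],.068))
for n in('scene','side'):
    f=np.load(f'/tmp/{n}.npz');C=cam(n);P=cloud(C,f['d']);hsv=cv2.cvtColor(f['im'],cv2.COLOR_RGB2HSV)
    Lp=((abs(P[...,2]-.0965)<.006)&(hsv[...,2]<120)&(np.linalg.norm(P[...,:2]-o,axis=2)<.12))
    best=[]
    for a in np.arange(20,33,.25):
        t=np.radians(a);R=np.array([[np.cos(t),np.sin(t)],[-np.sin(t),np.cos(t)]])
        q=(P[Lp][:,:2]-o)@R.T
        h=sum((np.histogram(q[:,i],np.arange(-.12,.12,.002))[0]**2).sum() for i in(0,1));best.append((h,a))
    a=max(best)[1];print(n,'yaw',a)
    a=26.25;t=np.radians(a);R=np.array([[np.cos(t),np.sin(t)],[-np.sin(t),np.cos(t)]])
    q=(P[...,:2]-o)@R.T
    def ext(m,nm):
        print(nm,m.sum(),'x',np.percentile(q[m][:,0],[0.5,3,97,99.5]).round(4),'y',np.percentile(q[m][:,1],[.5,3,97,99.5]).round(4))
    near=(abs(q[...,0])<.14)&(abs(q[...,1])<.08)
    ext(Lp&near,'shell')
    ext(near&(abs(P[...,2]-.077)<.003),'reartop')
    ext(near&(P[...,2]>.03)&(P[...,2]<.1),'all')
    ext(near&(abs(P[...,2]-.046)<.002)&(q[...,0]<-.05),'deck')
    ext(near&(abs(P[...,2]-.069)<.004)&(q[...,0]<-.06),'pad')
E
```

```text
key [[0.45859301 0.15055642 0.05      ]] pad [[0.48032013 0.1039944  0.068     ]]
scene yaw 26.0
shell 1694 x [-0.0565 -0.0399  0.0653  0.0687] y [-0.0486 -0.0448  0.0482  0.0502]
reartop 1015 x [-0.0591 -0.0489  0.0985  0.1004] y [-0.0655 -0.0575  0.0657  0.0679]
all 5936 x [-0.119  -0.1124  0.0936  0.0987] y [-0.0614 -0.0502  0.0664  0.0677]
deck 773 x [-0.1185 -0.1173 -0.0518 -0.0504] y [-0.0633 -0.0593  0.0612  0.064 ]
pad 157 x [-0.1085 -0.1078 -0.0633 -0.0612] y [-0.017  -0.0154  0.0151  0.016 ]
side yaw 27.0
shell 1953 x [-0.0599 -0.0397  0.0668  0.0687] y [-0.0485 -0.0441  0.0493  0.0507]
reartop 1166 x [-0.0585 -0.0487  0.098   0.0987] y [-0.0638 -0.0542  0.0669  0.0677]
all 6442 x [-0.1164 -0.1069  0.0984  0.0987] y [-0.059  -0.0459  0.0671  0.068 ]
deck 355 x [-0.1191 -0.1179 -0.0586 -0.0539] y [-0.0639 -0.0507  0.0644  0.0656]
pad 163 x [-0.1092 -0.108  -0.0637 -0.061 ] y [-0.0171 -0.0144  0.0164  0.0168]
```

Both views put the photometer's origin at about (0.561, 0.147) with yaw 26.3°. That makes the pad about (0.480, 0.1065); ray casting gives (0.480, 0.104), and the key also fits within 2 mm. Next is the move above the pad, 4 mm in front of its middle, with the fingers shut.

apply_moves:
  motion:
    - {"tx": 11.9, "ty": -11.3, "tz": 0, "turn": -2.3, "jaw": -1}
    - {"tx": 11.9, "ty": -11.3, "tz": 0, "turn": -2.3, "jaw": -1}
    - {"tx": 23.9, "ty": -22.6, "tz": 0, "turn": -2.3, "jaw": -1}
    - {"tx": 23.9, "ty": -22.6, "tz": 0, "turn": -2.3, "jaw": -1}
    - {"tx": 23.9, "ty": -22.6, "tz": 0, "turn": -2.3, "jaw": -1}
  squeeze: 30

```text
time_s: 0.52
position: [0.3037, -0.3081, 0.2479]
tool_rot: [[0.897, 0.442, -0.0], [0.442, -0.897, 0.002], [0.0, -0.002, -1.0]]
ft_force: [1.5, -0.0, -0.1]
grip_width: 0.0257
```

apply_moves:
  motion:
    - {"tx": 33.8, "ty": -29.4, "tz": 0, "turn": 0, "jaw": -1}
    - {"tx": 33.8, "ty": -29.4, "tz": 0, "turn": 0, "jaw": -1}
    - {"tx": 33.8, "ty": -29.4, "tz": 0, "turn": 0, "jaw": -1}
    - {"tx": 33.8, "ty": -29.4, "tz": 0, "turn": 0, "jaw": -1}
    - {"tx": 33.8, "ty": -29.4, "tz": 0, "turn": 0, "jaw": -1}

```text
time_s: 0.93
position: [0.3839, -0.1157, 0.2483]
tool_rot: [[0.897, 0.442, -0.001], [0.442, -0.897, 0.002], [0.0, -0.002, -1.0]]
ft_force: [0.6, -0.9, -0.2]
grip_width: 0.0002
```

apply_moves:
  motion:
    - {"tx": 16.9, "ty": -14.7, "tz": 0, "turn": 0, "jaw": -1}
    - {"tx": 16.9, "ty": -14.7, "tz": 0, "turn": 0, "jaw": -1}
    - {"tx": 16.9, "ty": -14.7, "tz": 0, "turn": 0, "jaw": -1}
    - {"tx": 16.9, "ty": -14.7, "tz": 0, "turn": 0, "jaw": -1}
    - {"tx": 16.9, "ty": -14.7, "tz": 0, "turn": 0, "jaw": -1}

```text
time_s: 1.35
position: [0.4639, 0.0769, 0.2485]
tool_rot: [[0.897, 0.442, -0.001], [0.442, -0.897, 0.002], [0.0, -0.002, -1.0]]
ft_force: [1.6, -0.3, 0.7]
grip_width: -0.0
```

apply_moves:
  motion:
    - {"tx": 2.4, "ty": -1.9, "tz": 0, "turn": 0, "jaw": -1}
    - {"tx": 2.4, "ty": -1.9, "tz": 4, "turn": 0, "jaw": -1}
    - {"tx": 2.4, "ty": -1.9, "tz": 8, "turn": 0, "jaw": -1}
    - {"tx": 2.4, "ty": -1.9, "tz": 12, "turn": 0, "jaw": -1}
    - {"tx": 2.4, "ty": -1.9, "tz": 13, "turn": 0, "jaw": -1}

```text
time_s: 1.77
position: [0.4741, 0.1051, 0.1134]
tool_rot: [[0.897, 0.443, -0.01], [0.443, -0.897, 0.002], [-0.008, -0.006, -1.0]]
ft_force: [0.4, -0.4, -1.6]
grip_width: 0.0002
```

```bash
python3 - <<'E'
from h import *
s=telemetry.observe();p=s['position'];print(p,s['ft_force'])
ims=[]
for n in('wrist','side'):
    im,d=get_image(n);C=cam(n)
    tip=np.array(p)-[0,0,.017]
    uv=proj(C,[tip,[.4801,.1066,.068]]);print(n,uv.round(0))
    np.savez('/tmp/'+n+'1',im=im,d=d)
    if n=='side': im=cv2.resize(im[180:310,200:380],(560,404),interpolation=cv2.INTER_CUBIC)
    ims.append(cv2.resize(im,(400,300)))
save('b.png',np.hstack(ims))
E
```

```text
[0.47409337 0.10510121 0.11336308] [ 0.42038205 -0.35325512 -1.60055555]
wrist [[276. 274.]
 [279. 240.]]
side [[314. 227.]
 [310. 239.]]
```

View pics/b.png

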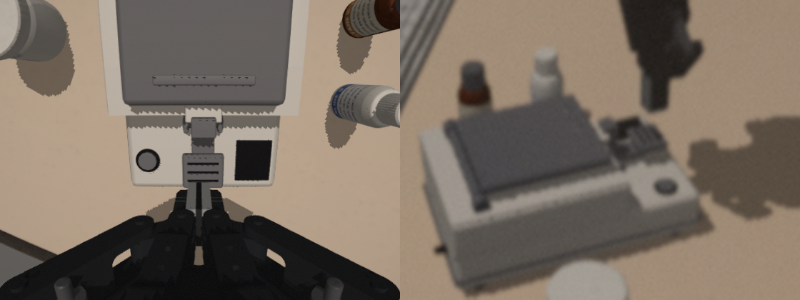

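Right half (side view) shows the shut fingertips just in front of and above the pad. The wrist view has the pad at (203,170), the key at (148,160) and the hook at (203,130), as predicted. Now I press.

apply_moves:
  motion:
    - {"tx": 0.2, "ty": 0, "tz": 1.5, "turn": 0, "jaw": -1}
    - {"tx": 0.2, "ty": 0, "tz": 2.6, "turn": 0, "jaw": -1}
    - {"tx": 0.2, "ty": 0, "tz": 3.0, "turn": 0, "jaw": -1}
    - {"tx": 0.2, "ty": 0, "tz": 3.3, "turn": 0, "jaw": -1}
    - {"tx": 0.2, "ty": 0, "tz": 3.3, "turn": 0, "jaw": -1}

```text
time_s: 2.28
position: [0.4776, 0.1057, 0.0841]
tool_rot: [[0.897, 0.442, -0.005], [0.442, -0.897, 0.002], [-0.004, -0.004, -1.0]]
ft_force: [-0.1, -1.0, 0.6]
grip_width: 0.0003
```

apply_moves:
  motion:
    - {"tx": 0, "ty": 0, "tz": 0.3, "turn": 0, "jaw": -1}
    - {"tx": 0, "ty": 0, "tz": 0.5, "turn": 0, "jaw": -1}
    - {"tx": 0, "ty": 0, "tz": 0.6, "turn": 0, "jaw": -1}
    - {"tx": 0, "ty": 0, "tz": 0.6, "turn": 0, "jaw": -1}

```text
time_s: 2.62
position: [0.4766, 0.1051, 0.0788]
tool_rot: [[0.897, 0.443, -0.007], [0.443, -0.897, 0.0], [-0.006, -0.004, -1.0]]
ft_force: [-7.3, -5.2, 9.9]
grip_width: 0.0001
```

```bash
python3 - <<'E'
from h import *
ims=[]
for n in('wrist','side'):
    im,d=get_image(n)
    if n=='side': im=cv2.resize(im[180:310,200:380],(560,404),interpolation=cv2.INTER_CUBIC)
    ims.append(cv2.resize(im,(400,300)))
save('c.png',np.hstack(ims));s=telemetry.observe();print(s['position'],s['ft_force'],s['wrist_torque'])
E
```

```text
[0.47665163 0.10512232 0.07900099] [-7.60071797 -5.41100359  9.28356287] [-0.79509603  1.23635644 -0.02585389]
```

View pics/c.png

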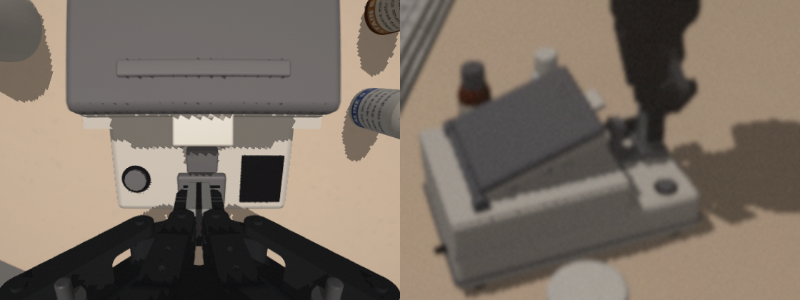

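The lid has sprung up: its nose now shows at wrist view (203,130), and the side view shows it tilted. I retract up and forward, then open the jaws to straddle the nose.

apply_moves:
  motion:
    - {"tx": -0.3, "ty": 0, "tz": -1.0, "turn": 0, "jaw": -1}
    - {"tx": -1.5, "ty": 0, "tz": -2.5, "turn": 0, "jaw": -1}
    - {"tx": -2.0, "ty": 0, "tz": -3.7, "turn": 0, "jaw": 0}
    - {"tx": -2.0, "ty": 0, "tz": -3.7, "turn": 0, "jaw": 0}
    - {"tx": -2.0, "ty": 0, "tz": -3.7, "turn": 0, "jaw": 0}

```text
time_s: 3.13
position: [0.4596, 0.0963, 0.1168]
tool_rot: [[0.897, 0.442, -0.004], [0.442, -0.897, 0.0], [-0.004, -0.002, -1.0]]
ft_force: [0.1, 0.4, -0.4]
grip_width: 0.0356
```

```bash
cat > loc.py <<'E'
from h import *
yaw=np.radians(26.3);ax=np.array([np.cos(yaw),np.sin(yaw)]);ay=np.array([-ax[1],ax[0]])
O=np.array([.4801,.1066])+.09*ax
def loc(p): p=np.asarray(p);q=p[...,:2]-O;return np.stack([q@ax,q@ay,p[...,2]],-1)
E
python3 - <<'E'
from loc import *
s=telemetry.observe();print('tcp loc',loc(s['position']).round(4),s['ft_force'],s['grip_width'])
im,d=get_image('side');P=loc(cloud(cam('side'),d))
m=(d>0)&(abs(P[...,1])<.055)&(P[...,2]>.085)&(P[...,0]>-.07)&(P[...,0]<.11)
Q=P[m];
for y0,y1 in((-.045,-.015),(.015,.048)):
    q=Q[(Q[:,1]>y0)&(Q[:,1]<y1)]
    for a in np.arange(-.06,.08,.02):
        z=q[(q[:,0]>a)&(q[:,0]<a+.02)][:,2]
        if len(z)>3: print(y0,round(a,2),len(z),np.median(z).round(4),z.max().round(4))
E
```

```text
tcp loc [-0.113  -0.0002  0.1168] [ 0.06104248  0.38398999 -0.43435456] 0.035566540115163546
-0.045 -0.04 14 0.1402 0.1418
-0.045 -0.02 106 0.1369 0.1419
-0.045 0.0 101 0.127 0.1335
-0.045 0.02 107 0.118 0.1238
-0.045 0.04 103 0.1091 0.114
-0.045 0.06 115 0.0997 0.105
-0.045 0.08 6 0.0867 0.0887
0.015 -0.06 480 0.3615 0.3948
0.015 -0.04 43 0.1394 0.1416
0.015 -0.02 188 0.135 0.1413
0.015 0.0 186 0.1256 0.1322
0.015 0.02 188 0.1168 0.1233
0.015 0.04 190 0.1076 0.1147
0.015 0.06 182 0.0985 0.1058
0.015 0.08 11 0.0866 0.0885
```

The lid rests at about 0.43 rad, the TCP is centred (local y ≈ 0) and there is no load. I approach with the fingers on both sides of the nose.

apply_moves:
  motion:
    - {"tx": 2.5, "ty": 0, "tz": 0, "turn": 0, "jaw": 0}
    - {"tx": 5.0, "ty": 0, "tz": -0.2, "turn": 0, "jaw": 0}
    - {"tx": 6.5, "ty": 0, "tz": -0.3, "turn": 0, "jaw": 0}
    - {"tx": 7.2, "ty": 0, "tz": -0.4, "turn": 0, "jaw": 0}
    - {"tx": 7.6, "ty": 0, "tz": -0.8, "turn": 0, "jaw": 0}

```text
time_s: 3.6
position: [0.5262, 0.1295, 0.1221]
tool_rot: [[0.896, 0.443, -0.013], [0.443, -0.896, -0.002], [-0.012, -0.004, -1.0]]
ft_force: [-10.3, -8.6, 5.6]
grip_width: 0.0428
```

```bash
python3 - <<'E'
from loc import *
ims=[]
for n in('wrist','side'):
    im,d=get_image(n)
    if n=='side': im=cv2.resize(im[170:300,200:380],(560,404),interpolation=cv2.INTER_CUBIC)
    ims.append(cv2.resize(im,(400,300)))
save('d.png',np.hstack(ims));s=telemetry.observe();print(loc(s['position']),s['ft_force'],s['wrist_torque'])
E
```

```text
[-3.84068559e-02  1.87612286e-05  1.23046720e-01] [-5.03242957 -4.49221092  2.3268465 ] [-0.63635784  0.66028509  0.01368877]
```

View pics/d.png

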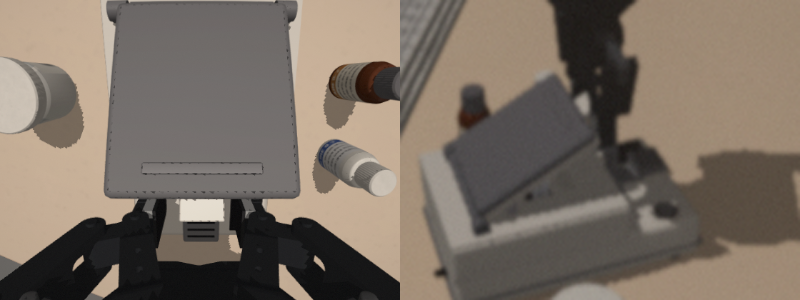

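The wrist view shows the fingers on both sides of the nose, at (140,215) and (260,215), bearing on the plate's front edge. I follow the arc up and back.

apply_moves:
  motion:
    - {"tx": 0.2, "ty": 0, "tz": -0.8, "turn": 0, "jaw": 0}
    - {"tx": 0.7, "ty": 0, "tz": -1.6, "turn": 0, "jaw": 0}
    - {"tx": 1.2, "ty": 0, "tz": -2.3, "turn": 0, "jaw": 0}
    - {"tx": 1.8, "ty": 0, "tz": -2.9, "turn": 0, "jaw": 0}
    - {"tx": 2.5, "ty": 0, "tz": -3.5, "turn": 0, "jaw": 0}

```text
time_s: 4.12
position: [0.5484, 0.1405, 0.1582]
tool_rot: [[0.896, 0.443, -0.012], [0.443, -0.897, -0.002], [-0.012, -0.004, -1.0]]
ft_force: [-1.3, -0.8, 0.7]
grip_width: 0.0429
```

```bash
cat > lid.py <<'E'
from loc import *
s=telemetry.observe();print('loc',loc(s['position']).round(4),s['ft_force'].round(1),s['time_s'])
im,d=get_image('side');P=loc(cloud(cam('side'),d))
hsv=cv2.cvtColor(im,cv2.COLOR_RGB2HSV)
m=(d>0)&(P[...,1]>.0)&(P[...,1]<.053)&(P[...,2]>.09)&(P[...,2]<.23)&(P[...,0]>-.05)&(P[...,0]<.2)
q=P[m&(hsv[...,2]<130)][:,[0,2]];r=q-[.078,.082];a=np.arctan2(r[:,1],-r[:,0]);R=np.hypot(*r.T)
for lo in(.03,.05,.07,.09,.11):
    k=(R>lo)&(R<lo+.02);print(lo,k.sum(),np.percentile(a[k],[10,50,90]).round(2) if k.any() else '')
print('R max',np.percentile(R,98).round(3))
E
python3 lid.py
```

```text
loc [-1.370e-02  1.000e-04  1.582e-01] [-1.3 -0.8  0.7] 4.1167
0.03 261 [0.81 1.12 1.21]
0.05 244 [0.86 1.03 1.07]
0.07 246 [0.85 0.98 1.01]
0.09 261 [0.84 0.96 0.98]
0.11 293 [0.67 0.84 0.95]
R max 0.161
```

apply_moves:
  motion:
    - {"tx": 0.9, "ty": 0, "tz": -0.8, "turn": 0, "jaw": 0}
    - {"tx": 1.8, "ty": 0, "tz": -1.5, "turn": 0, "jaw": 0}
    - {"tx": 2.8, "ty": 0, "tz": -2.0, "turn": 0, "jaw": 0}
    - {"tx": 3.8, "ty": 0, "tz": -2.4, "turn": 0, "jaw": 0}
    - {"tx": 4.9, "ty": 0, "tz": -2.6, "turn": 0, "jaw": 0}

```text
time_s: 4.58
position: [0.5948, 0.1629, 0.185]
tool_rot: [[0.896, 0.443, -0.008], [0.443, -0.896, -0.001], [-0.008, -0.003, -1.0]]
ft_force: [-0.0, 0.0, -0.5]
grip_width: 0.0426
```

```bash
python3 lid.py
```

```text
loc [ 0.0377 -0.0004  0.185 ] [-0.   0.  -0.5] 4.5833
0.03 183 [1.25 1.58 1.68]
0.05 175 [1.33 1.52 1.56]
0.07 183 [1.33 1.48 1.51]
0.09 225 [1.18 1.43 1.48]
0.11 351 [1.18 1.34 1.45]
R max 0.15
```

apply_moves:
  motion:
    - {"tx": 1.2, "ty": 0, "tz": 0.1, "turn": 0, "jaw": 0}
    - {"tx": 2.4, "ty": 0, "tz": 0.3, "turn": 0, "jaw": 0}
    - {"tx": 3.6, "ty": 0, "tz": 0.5, "turn": 0, "jaw": 0}
    - {"tx": 4.6, "ty": 0, "tz": 0.6, "turn": 0, "jaw": 0}
    - {"tx": 5.2, "ty": 0, "tz": 0.6, "turn": 0, "jaw": 0}

```text
time_s: 5.05
position: [0.6426, 0.1865, 0.1774]
tool_rot: [[0.896, 0.443, -0.009], [0.443, -0.896, -0.001], [-0.009, -0.003, -1.0]]
ft_force: [-15.3, -7.4, -2.2]
grip_width: 0.0429
```

```bash
python3 lid.py
```

```text
loc [ 0.091  -0.0004  0.1774] [-15.3  -7.4  -2.2] 5.05
0.03 112 [1.7  1.89 2.09]
0.05 119 [1.78 1.9  2.03]
0.07 141 [1.72 1.88 1.99]
0.09 260 [1.64 1.82 1.96]
0.11 234 [1.66 1.9  1.97]
R max 0.141
```

The force of 17 N and the angle of about 1.85 rad mean the lid is at its stop. I back off forward, then up.

apply_moves:
  motion:
    - {"tx": -1.0, "ty": 0, "tz": 0, "turn": 0, "jaw": 0}
    - {"tx": -3.0, "ty": 0, "tz": 0, "turn": 0, "jaw": 0}
    - {"tx": -6.0, "ty": 0, "tz": -1.0, "turn": 0, "jaw": 0}
    - {"tx": -10.0, "ty": 0, "tz": -3.0, "turn": 0, "jaw": 0}
    - {"tx": -13.5, "ty": 0, "tz": -6.0, "turn": 0, "jaw": 0}

```text
time_s: 5.52
position: [0.5239, 0.1283, 0.2324]
tool_rot: [[0.896, 0.443, -0.018], [0.443, -0.896, -0.002], [-0.017, -0.006, -1.0]]
ft_force: [1.5, -0.5, 0.8]
grip_width: 0.0429
```

apply_moves:
  motion:
    - {"tx": -4.0, "ty": 0, "tz": -3.0, "turn": 0, "jaw": 0}
    - {"tx": -8.0, "ty": 0, "tz": -6.0, "turn": 0, "jaw": 0}
    - {"tx": -10.0, "ty": 0, "tz": -7.0, "turn": 0, "jaw": 0}
    - {"tx": -10.0, "ty": 0, "tz": -7.0, "turn": 0, "jaw": 0}
    - {"tx": -10.0, "ty": 0, "tz": -7.0, "turn": 0, "jaw": 0}

```text
time_s: 5.93
position: [0.4346, 0.0837, 0.3053]
tool_rot: [[0.897, 0.442, -0.014], [0.442, -0.897, -0.003], [-0.014, -0.004, -1.0]]
ft_force: [0.4, -0.4, 0.3]
grip_width: 0.043
```

```bash
python3 lid.py; python3 - <<'E'
from h import *
ims=[]
for n,c in(('scene',(180,140,400,350)),('side',(180,160,400,350))):
    im,_=get_image(n);ims.append(cv2.resize(im[c[1]:c[3],c[0]:c[2]],(400,380)))
save('e.png',np.hstack(ims))
E
```

```text
loc [-0.1409 -0.0004  0.3053] [ 0.4 -0.4  0.3] 5.9333
0.03 113 [1.72 1.9  2.09]
0.05 117 [1.78 1.89 2.02]
0.07 121 [1.81 1.89 1.99]
0.09 129 [1.83 1.89 1.97]
0.11 171 [1.85 1.92 1.97]
R max 0.123
```

View pics/e.png

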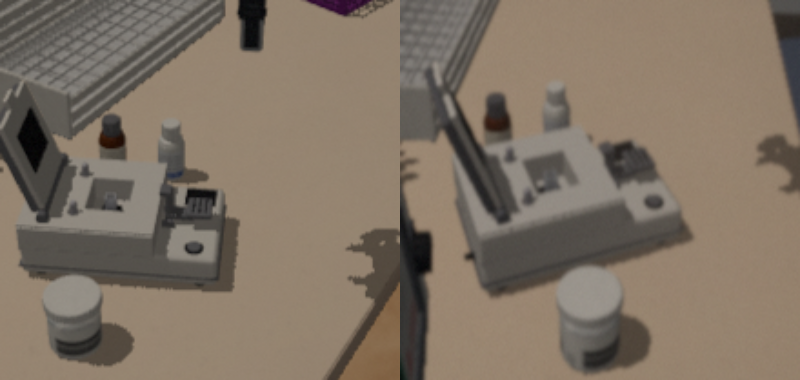

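Both views show the lid leaning back past vertical at (35,150) and the well exposed at (110,195). The tub and bottles are where they stood, and the arm is clear.

```bash
python3 -c "
from h import *
s=telemetry.observe();print(s['qvel'],s['ft_force']);print(close_job())"
```

```text
[ 0.35199304  0.87130839 -0.32798052 -0.07360355  0.2209113  -0.1122033 ] [0.10755221 0.178293   0.27766764]
the job is handed in; nothing more can be done
None
```

The photometer is open and the job is handed in, at about 6 s of robot time.

- **Release:** I pressed the tab with the shut fingertips, and the lid sprang up by itself to about 0.43 rad.
- **Opening:** I put the slightly opened fingers on either side of the nose, against the plate's front edge. I pushed the lid up and over to its stop, then backed off.

**Last checks:**
- The lid stayed at about 1.9 rad after I let go, with the cuvette well exposed.
- By eye in the last pictures, the tub and bottles are where they stood; I did not measure them again.
- The gripper is clear, about 0.3 m above the worktop, with the force near zero.

**Less clean points:**
- The wrist force reached about 13 N when the fingers first touched the lid edge, and about 17 N at the stop. Both are more than the lid needs, but well under the limits.
- While I pressed the tab, the force was about 9–10 N upward with a similar sideways part. I did not find out why.
- I did not measure the power key's travel. The fingers pressed only on the pad, and the key looks unchanged in the pictures.

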